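# Seat a taper-shank drill chuck in its socket and tap it home

## Task

Fit the drill chuck with the tapered shank into the bench socket: swing the dust cover right off the mouth, take the chuck from the rack, stand it loosely in the socket and let go. Then tap its nose down with the wooden mallet, not with the gripper, until the collar sits flush on the face of the stand and the taper is locked. Finish by standing the mallet upright on the bench again, and leave the other holder in the rack and the things lying about alone.

Things in the scene. Friction and masses are not known exactly. Their poses are not given: they have to be found in the camera images.
- stand: Socket stand fixed to the bench: grey block 96 x 96 mm, 85 mm high, with 12 mm high feet reaching 78 mm to its +x and -x. Origin: centre of the underside; z up. The vertical taper bore is in the middle of the top face. The dust cover's pivot (9 mm radius, 13 mm high) is on the top face, 36 mm to +x and 36 mm to +y of the bore's axis in this frame.
- mouth (a point): Centre of the bore's mouth on the stand's top face, z up along the bore. Bore: eight sprung jaws forming a taper, 32 mm wide at the mouth, 25 mm at 52 mm depth, open below. The shank slides in freely until the collar is about 12 mm above the face; there the jaws grip it. Pushes of 7 to 22 N, rising on the way, drive it on until the collar stops on the face; it stays where driven to.
- cover (a joint): Dust cover: steel disc, 44 mm diameter, 5 mm thick, on an arm that swivels about the upright pivot. Rad: at 0 its disc is centred over the mouth (starts 0 to 0.3); grows anticlockwise seen from above, to its stop at 1.9. From 1.1 on it is clear of the mouth and of the chuck's collar. Moves with 1 to 2 N at the pin and stays where it is left.
- cover_pin (a point): Top of the cover's upright pin (12 mm diameter, 28 mm high, top 118 mm above the bench), by which it is pushed. The pin stands in the middle of the disc, 51 mm from the pivot.
- rack: Plywood rack fixed to the bench: board 230 mm (its x) by 78 mm (its y), top 85 mm above the bench, on posts. Origin: centre of the underside on the bench. Two 37 mm holes, 60 mm to +x and -x, hold one tool holder each, hanging by its collar; which is where varies.
- chuck: The drill chuck to fit, 0.35 kg: tapered shank and the taller, narrower, dark head. Origin: centre of the collar's underside; z up. Shank 70 mm down, 34 mm diameter at the collar, 22 mm at the tip. Collar 52 mm diameter, 0 to 8 mm up; neck 36 mm; body 46 mm diameter from 14 to 57 mm, gripped from above; nose narrowing to a flat top, 32 mm diameter, at 70 mm.
- nut_holder: The other holder in the rack, to be left there: straight shank of 32 mm diameter, 52 mm long, same collar and a low wide head, 58 mm diameter, to 30 mm above the origin. Origin: centre of the underside of the collar.
- mallet: Turned wooden mallet standing upright on its striking face, 0.35 kg, 125 mm high. Origin: centre of the striking face; z up. Head 68 mm diameter up to 44 mm, its shoulder to 54 mm; round handle 29 mm diameter from 54 to 108 mm, to be gripped from above; knob 34 mm diameter at the top.
- stool_leg (a point): Foot, on the bench, of a fixed stool's grey leg (28 mm thick) that stands between and beyond the socket stand and the mallet: keep on the robot's side of it. From here it leans to +x as it rises: 45 mm to +x at 0.38 m height, 90 mm at 0.75 m. The seat above is 0.75 m up.
- swivel_leg (a point): Foot of a fixed black stool's leg (30 mm thick, upright to 0.21 m, then sloping away to +x and -y up to 0.5 m): an obstacle next to where the arm starts; draw back towards the robot before moving sideways past it.
- bin: Blue bin of small parts, 136 x 86 x 67 mm, bystander. Origin under its centre.
- wax: Round tin, 70 mm diameter, 30 mm high, bystander. Origin under its centre.
- tape_measure: Yellow pocket tape measure, 36 x 89 x 65 mm, bystander. Origin under its centre.
Not all that is in view belongs to the job. Of the things that look like the mallet, take the one that is farthest to the robot's right at the start. Leave any green look-alike of the chuck alone.

How it is judged:
On the way, in this order (a step that is already met when the one before it is completed fails the run):
1. the dust cover is swung clear of the mouth (value of joint cover above 1.1 rad), for 0.2 s.
2. the chuck stands upright in the socket, released, its collar still 4 to 18 mm above the face (z of chuck in the frame of mouth between 0.004 and 0.018 m and horizontal distance between chuck and mouth below 0.006 m and angle between chuck's own z axis and vertical below 0.08 rad and contact force between the fingers and chuck below 0.5 N), for 0.2 s.
3. the mallet bears on the chuck while its collar is still more than 3 mm up (contact force between mallet and chuck above 1.5 N and z of chuck in the frame of mouth above 0.003 m and horizontal distance between chuck and mouth below 0.01 m).
4. the chuck is home: collar flush on the face (z of chuck in the frame of mouth between -0.003 and 0.0025 m and horizontal distance between chuck and mouth below 0.005 m and angle between chuck's own z axis and vertical below 0.05 rad), for 0.2 s.
At the end, for the whole second after the job is handed in: The chuck is locked in the socket: collar within 2.5 mm of the stand's face, within 5 mm of the bore's axis, tilted less than 0.05 rad; the cover is still swung clear (over 1.0 rad); the mallet stands upright (within 0.1 rad) on the bench top, both at rest (all of step 4 and angle between mallet's own z axis and vertical below 0.1 rad and height (world z) of mallet between -0.006 and 0.006 m and linear speed of each of mallet, chuck below 0.02 m/s and value of joint cover above 1 rad); the robot touches nothing.
It fails at once if the gripper touches the chuck in the socket with its collar within 4 mm of the face (it must be driven home by the mallet) (z of chuck in the frame of mouth below 0.004 m and horizontal distance between chuck and mouth below 0.02 m and contact force between the fingers and chuck above 1.5 N).
It fails at once if the other holder is lifted or shoved out of its place by more than 20 mm (distance of nut_holder from where it was at the start of the episode above 0.02 m).
It fails at once if a bystander (bin, tin, tape measure) is moved by more than 30 mm (distance of any of bin, wax, tape_measure from where it was at the start of the episode above 0.03 m).
It also fails if it takes over 67 s, if anything falls off the work surface, if the arm or the gripper's body presses on something with over 40 N, if the wrist force passes 120 N, or if a joint passes its speed limit or range.

## Robot

A 6-joint arm with a two-finger parallel gripper is mounted at the origin on a cart in front of the work surface, level with it; the furniture and walls round the work are solid. World frame = base frame: x ahead of the robot, y to its left, z up, the work surface at z = 0. Lengths are in m, angles in rad, forces in N, time in s.
With the tool pointing down it reaches from about 0.35 to 0.85 m from the base axis. Payload 8.1 kg.
Tool frame: the origin (TCP) lies at the very end of the fingers, on their centre line; the grasp point (between the pads) lies 19 mm behind it; z points along the fingers, y is the line along which they close (so a half turn about z gives the same grasp; the last joint's range is limited). The gripper opens to 93 mm and grips with 3 to 60 N. Pads are 15 mm wide; open, the fingers measure 128 mm over their backs; the gripper's body (75 mm by 188 mm) begins 65 mm behind the grasp point.
Start: joints at [1.166, 0.13, 1.488, -0, 1.523, -0.085], TCP at [0.189, 0.57, 0.219] pointing down, gripper open.
Joint ranges: [-2.96, 2.96], [-0.89, 2.26], [0.02, 2.5], [-1.34, 4.48], [0, 2.73], [-2.66, 2.66]. Speed limits (rad/s): [2.39, 2.39, 2.79, 3.14, 3.14, 3.14].

## Interface

Orientations are given as a rotation vector (axis times angle).
In Python, from plant import robot gives the robot as it stands.
- The arm moves only by the tool play_rows, never from a script. Its argument "deltas" is one flat list of numbers, 5 for each row, row after row: the shift along the tool's x, y, z in mm, then the turn about the tool's z in degrees, then the finger opening in mm, from 0 to 93. A call has 1 to 10 rows; each row shifts and turns the commanded pose from where the row before left it, along the tool's axes as they then stand; what a row does not reach is not made up. A row lasts 1/12 s, in which the tool goes at most 41.7 mm and 7.16 degrees, less where a joint would pass 70% of its speed; a pose out of reach is approached as far as the arm can. A call with a gripper value outside its range is refused whole. The fingers move at their own pace and stop on an object; "newtons" is the grip in N (left out, the last holds). Time passes only in rows, so rows that do not move let the fingers close. It gives the time, the measured TCP pose, the force, the opening and the grip force at its end, in the units of the state.
- robot.read_state(): the state, without advancing time (a new reading comes with each control period).
- robot.read_camera(name): name is "scene" or "top" or "wrist"; returns a dict with "pixels" (384x512x3 uint8, blue, green, red), "mtx" (3x3 intrinsics, pixels), "D" ([k1, k2, p1, p2, k3] as OpenCV has them; the pictures are not rectified), "eye" and "rotation" of the camera in the world. Camera axes: x right, y up, looking along -z (the intrinsics and any distortion apply to the point x, -y, -z); pixel columns grow to the right and rows downward; lengths in m; the calibration is good to about 2 mm. A picture is of the moment at which its call begins. There is no depth.
- robot.close_job(): hands the job in; it is judged then, once.
The state is a dict: "t": time; "q": joint angles; "dq": joint speeds; "joint_torque": joint torques, N m; "tool_pos": TCP position; "orientation": TCP orientation; "force": force on the tool from outside, world axes, zero at the start; "wrist_torque": the same for the moment, N m; "opening": finger opening in m; "gripper_force": force on a finger pad.
Only numpy, scipy, OpenCV 4.12 (cv2) and the standard library are available. Lean on these libraries where they do the work, as an engineer would, in place of code of your own. Each camera call takes 0.05 s, during which the arm holds its last target. There are 200 camera calls.

## Working session

There is one attempt and no reset: what is moved stays moved. The work goes in short steps, Python scripts to look and compute and a tool call to move; the robot and the scene stay as the last step left them, time stands still between calls to the robot, and variables do not carry over. Pictures are saved under pics/ and viewed, at most 10 in all, crops included, and the job is handed in when it is done.

Besides the shell and the picture viewer there is one more tool, called after ">>>" as name(argument=value, ...) on one line, values as JSON. play_rows: Moves the arm, as the interface text tells. Its arguments: {"type":"object","properties":{"deltas":{"type":"array"},"newtons":{"type":"number"}},"required":["deltas"]}

```bash
mkdir -p pics; ls
cat > h.py <<'E'
import numpy as np, cv2
from plant import robot
from scipy.spatial.transform import Rotation as R
def cam(n):
    c=robot.read_camera(n); c['pixels']=np.asarray(c['pixels'],np.uint8)
    for k in('mtx','D','eye','rotation'): c[k]=np.asarray(c[k],float)
    if c['rotation'].shape!=(3,3): c['rotation']=R.from_rotvec(c['rotation']).as_matrix()
    return c
def ray(c,uv):
    p=cv2.undistortPoints(np.array(uv,float).reshape(-1,1,2),c['mtx'],c['D']).reshape(-1,2)
    d=np.c_[p[:,0],-p[:,1],-np.ones(len(p))]
    return d@c['rotation'].T
def plane(c,uv,z):
    d=ray(c,uv); return c['eye']+d*((z-c['eye'][2])/d[:,2])[:,None]
def proj(c,P):
    q=(np.array(P,float).reshape(-1,3)-c['eye'])@c['rotation']
    q=q*[1,-1,-1]
    return cv2.projectPoints(q,np.zeros(3),np.zeros(3),c['mtx'],c['D'])[0].reshape(-1,2)
E
python3 - <<'E'
from h import *
s=robot.read_state(); print(s)
for n in('scene','top','wrist'):
    c=cam(n); cv2.imwrite(f'pics/{n}0.png',c['pixels']); print(n,c['eye'],c['rotation'].round(3).tolist(),c['mtx'].tolist(),c['D'])
a=[cv2.imread(f'pics/{n}0.png') for n in('scene','top')]
E
```

```text
pics
{'t': 0.0, 'q': array([ 1.16558254e+00,  1.31132248e-01,  1.48928562e+00, -1.12582611e-05,
        1.52303781e+00, -8.54003877e-02]), 'dq': array([-0.00159699, -0.00099392,  0.00173169, -0.00146246, -0.00125069,
        0.0009802 ]), 'joint_torque': array([ 1.33813592e-03, -5.59848154e+01, -4.91754806e+01,  7.69465906e-02,
        3.54085502e-02, -1.44261953e-04]), 'tool_pos': array([0.18838438, 0.56904046, 0.21760127]), 'orientation': array([-5.00152173e-01, -3.10107563e+00,  2.84270468e-03]), 'force': array([ 0.52902484,  0.90102021, -1.02485158]), 'wrist_torque': array([0.03714288, 0.04849589, 0.0090058 ]), 'gripper_force': 0.0, 'opening': 0.09339776565132617}
scene [-0.01272393 -0.72604999  1.01598065] [[0.846, 0.364, -0.389], [-0.533, 0.57, -0.625], [-0.005, 0.737, 0.676]] [[437.6015892819867, 0.0, 257.97186807102855], [0.0, 437.6015892819867, 192.70061170848925], [0.0, 0.0, 1.0]] [-0.05278509  0.          0.          0.          0.        ]
top [0.32761118 0.11215304 1.87945892] [[-0.028, 0.993, -0.117], [-1.0, -0.029, -0.005], [-0.008, 0.116, 0.993]] [[486.4214631417927, 0.0, 252.63743241903882], [0.0, 486.4214631417927, 185.91769877089823], [0.0, 0.0, 1.0]] [-0.15943338  0.          0.          0.          0.        ]
wrist [0.11028559 0.59525614 0.38377019] [[0.315, -0.906, -0.282], [0.949, 0.3, 0.094], [-0.001, -0.297, 0.955]] [[322.6008274545968, 0.0, 254.4530041157905], [0.0, 322.6008274545968, 195.11266231921095], [0.0, 0.0, 1.0]] [-0.0150603  0.         0.         0.         0.       ]
```

View pics/scene0.png

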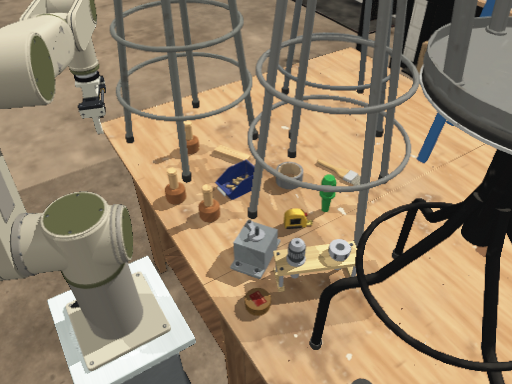

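View pics/top0.png

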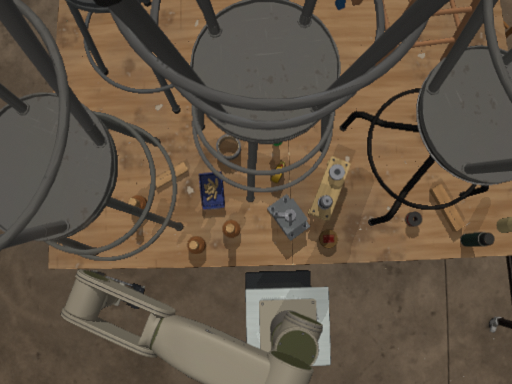

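The scene view shows three mallets, at (193,145), (175,190) and (208,207); in the top view they are at (137,202), (196,244) and (231,229). The last one is farthest right and has the stool leg between it and the stand, so it fits. Something round at top (505,225) still needs checking. The chuck candidates are the dark, narrow, tall one in the rack at scene (297,250), which fits, the wide nut holder at (339,250), and the green look-alike at (328,190). I'll confirm these in one enlarged crop.

Run:
```python
import cv2,numpy as np
s=cv2.imread('pics/scene0.png');t=cv2.imread('pics/top0.png')
a=cv2.resize(s[165:315,190:370],None,fx=4,fy=4,interpolation=cv2.INTER_CUBIC)[:, :]
a=cv2.resize(s[170:320,190:360],(510,450),interpolation=cv2.INTER_CUBIC)
b=cv2.resize(t[200:260,450:512],(248,240),interpolation=cv2.INTER_CUBIC)
c=cv2.resize(t[145:265,180:350],(280,198),interpolation=cv2.INTER_CUBIC)
o=np.zeros((450,800,3),np.uint8);o[:,:510]=a;o[:240,515:763]=b;o[245:443,515:795]=c
cv2.imwrite('pics/crop1.png',o)
```

```text
(no output)
```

View pics/crop1.png

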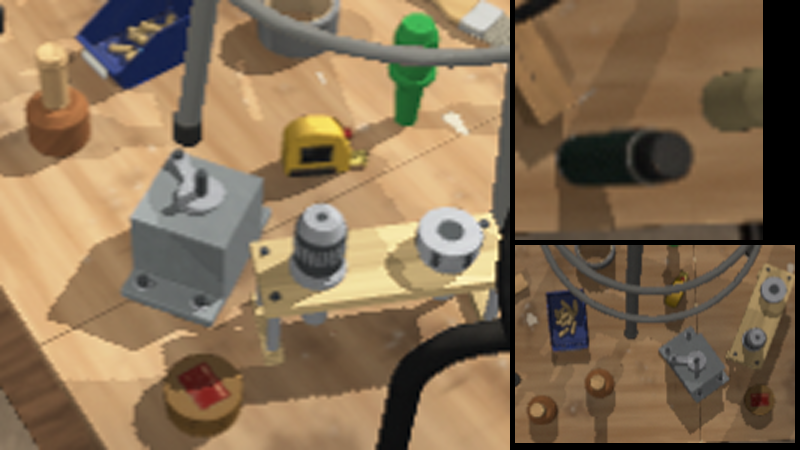

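The crop confirms it: the olive thing at top (505,225) is a can, and the mallet at scene (206,190) is the right one. The dark, tall chuck is at scene (297,245), next to the stand. The cover pivot is on the stand's far-left corner, at scene (249,222).

Run:
```python
from h import *
def still(n):
    c=cam(n); return c
S=still('scene');T=still('top')
def tri(us,ut):
    A=np.zeros((3,3));b=np.zeros(3)
    for c,u in((S,us),(T,ut)):
        d=ray(c,[u])[0];d/=np.linalg.norm(d);M=np.eye(3)-np.outer(d,d);A+=M;b+=M@c['eye']
    return np.linalg.solve(A,b)
for n,u,z in [('mallet',(206.3,186),.125),('mallet base ',(209,212),0),('chuck',(297.3,240.7),.155),('nut',(341,246),.115),('pin',(257.3,227.3),.118),('pivot',(249.3,221.7),.098),('stL',(234.5,241),.085),('stB',(249.5,220.5),.085),('stR',(278,228.5),.085),('stF',(264,248.5),.085),('leg',(252.5,214),0),('wax',(258,297),.03),('tape',(295,212),.06),('blackfoot',(316,347),0)]:
    print(n,plane(S,[u],z).round(3))
def tp(u,v): return (180+u/1.647,145+v/1.65)
print('top')
for n,u,z in [('mallet',tp(602-515,380-245),.125),('chuck',tp(755-515,336-245),.155),('nut',tp(774-515,290-245),.115),('pin',tp(697-515,352-245),.118),('leg',tp(632-515,335-245),0),('mallet2',tp(540-515,410-245),.125),('blackfoot',(375,221),0)]:
    print(n,np.round(u,1),plane(T,[u],z).round(3))
# stand edges in top view: grey mask contour
im=T['pixels'];hsv=cv2.cvtColor(im,cv2.COLOR_BGR2HSV)
m=((hsv[...,1]<70)&(hsv[...,2]>70)).astype(np.uint8);m[:, :262]=0;m[:,312:]=0;m[:190]=0;m[240:]=0
cs,_=cv2.findContours(m,0,1);k=max(cs,key=cv2.contourArea);r=cv2.minAreaRect(k);print(r,plane(T,cv2.boxPoints(r),.085).round(3).tolist())
```

```text
mallet [[0.383 0.208 0.125]]
mallet base  [[0.387 0.22  0.   ]]
chuck [[ 0.471 -0.141  0.155]]
nut [[ 0.581 -0.193  0.115]]
pin [[ 0.427 -0.016  0.118]]
pivot [[0.429 0.031 0.098]]
stL [[0.361 0.    0.085]]
stB [[0.438 0.046 0.085]]
stR [[ 0.491 -0.026  0.085]]
stF [[ 0.416 -0.067  0.085]]
leg [[0.502 0.136 0.   ]]
wax [[ 0.337 -0.161  0.03 ]]
tape [[0.587 0.022 0.06 ]]
blackfoot [[ 0.391 -0.346  0.   ]]
top
mallet [232.8 226.8] [[0.387 0.196 0.125]]
chuck [325.7 200.2] [[ 0.471 -0.139  0.155]]
nut [337.3 172.3] [[ 0.576 -0.192  0.115]]
pin [290.5 209.8] [[ 0.443 -0.014  0.118]]
leg [251.  199.5] [[0.495 0.129 0.   ]]
mallet2 [195.2 245. ] [[0.325 0.333 0.125]]
blackfoot [375 221] [[ 0.397 -0.351  0.   ]]
((289.2090759277344, 216.19346618652344), (40.72053909301758, 27.53803253173828), 54.09027862548828) [[0.455, 0.073, 0.085], [0.513, -0.011, 0.085], [0.388, -0.095, 0.085], [0.331, -0.011, 0.085]]
```

```bash
cat >> h.py <<'E'
def plan(wps,op,step=38,turnmax=7.0):
    """wps: list of (x,y,z m, axis deg or None). prints rounded rows mm"""
    s=robot.read_state(); p=np.array(s['tool_pos'])*1000; M=R.from_rotvec(s['orientation']).as_matrix()
    a=np.degrees(np.arctan2(M[1,1],M[0,1])); print('now',p.round(1),'axis',round(a,1),'tilt',np.degrees(np.arccos(-M[2,2])).round(2),'q6',s['q'][5].round(2))
    for w in wps:
        t=np.array(w[:3])*1000; ta=a if w[3] is None else w[3]
        n=int(max(1,np.ceil(np.linalg.norm(t-p)/step),np.ceil(abs(a-ta)/turnmax))); out=[]
        t0=p.copy(); a0=a
        for i in range(n):
            d=t0+(t-t0)*(i+1)/n-p; r=np.radians(a); y=np.array([np.cos(r),np.sin(r)]); x=np.array([-y[1],y[0]])
            row=[round(d[:2]@x),round(d[:2]@y),round(-d[2]),round(a-(a0+(ta-a0)*(i+1)/n),0),op]
            p[:2]+=row[0]*x+row[1]*y; p[2]-=row[2]; a-=row[3]; out+=[int(v) for v in row]
        print(w,n,'rows',out)
E
python3 - <<'E'
from h import *
plan([(.188,.33,.25,22),(.26,.12,.25,22),(.36,.0,.27,22)],20)
E
```

```text
now [188.5 569.3 218.2] axis 71.7 tilt 0.05 q6 -0.09
(0.188, 0.33, 0.25, 22) 8 rows [-9, -28, -4, 6, 20, -13, -28, -4, 6, 20, -15, -26, -4, 7, 20, -18, -23, -4, 6, 20, -20, -22, -4, 6, 20, -23, -20, -4, 6, 20, -24, -17, -4, 6, 20, -27, -14, -4, 7, 20]
(0.26, 0.12, 0.25, 22) 6 rows [-37, -2, 0, 0, 20, -37, -2, 0, 0, 20, -37, -1, 0, 0, 20, -37, -2, 0, 0, 20, -37, -2, 0, 0, 20, -36, -2, 0, 0, 20]
(0.36, 0.0, 0.27, 22) 5 rows [-30, 10, -4, 0, 20, -30, 9, -4, 0, 20, -29, 10, -4, 0, 20, -30, 10, -4, 0, 20, -30, 10, -4, 0, 20]
```

>>> play_rows(deltas=[-9,-28,-4,6,20,-13,-28,-4,6,20,-15,-26,-4,7,20,-18,-23,-4,6,20,-20,-22,-4,6,20,-23,-20,-4,6,20,-24,-17,-4,6,20,-27,-14,-4,7,20])

```text
t: 0.92
tool_pos: [0.1881, 0.3288, 0.2506]
orientation: [1.77, 2.596, 0.0]
force: [0.7, -0.6, 0.7]
opening: 0.0443
gripper_force: 0.0
```

>>> play_rows(deltas=[-37,-2,0,0,20,-37,-2,0,0,20,-37,-1,0,0,20,-37,-2,0,0,20,-37,-2,0,0,20,-36,-2,0,0,20])

```text
t: 1.42
tool_pos: [0.2599, 0.1191, 0.2508]
orientation: [1.762, 2.599, 0.002]
force: [0.5, -0.2, 0.4]
opening: 0.0204
gripper_force: 0.0
```

>>> play_rows(deltas=[-30,10,-4,0,20,-30,9,-4,0,20,-29,10,-4,0,20,-30,10,-4,0,20,-30,10,-4,0,20,0,0,0,0,20])

```text
t: 1.92
tool_pos: [0.3626, -0.0034, 0.2708]
orientation: [1.768, 2.595, -0.001]
force: [0.4, 0.2, 0.6]
opening: 0.02
gripper_force: 0.0
```

Run:
```python
from h import *
plan([],0)
c=cam('wrist'); print(c['eye']); cv2.imwrite('pics/w1.png',c['pixels']); np.savez('w1.npz',**c)
for n,p in [('mouth',(.4265,-.012,.085)),('pin',(.435,-.015,.118)),('chuck',(.471,-.14,.155))]: print(n,proj(c,p).round())
```

```text
now [362.6  -3.4 270.8] axis 21.5 tilt 0.09 q6 -0.52
[0.33279914 0.07405756 0.43671819]
mouth [[303. 199.]]
pin [[314. 214.]]
chuck [[302. 340.]]
```

View pics/w1.png

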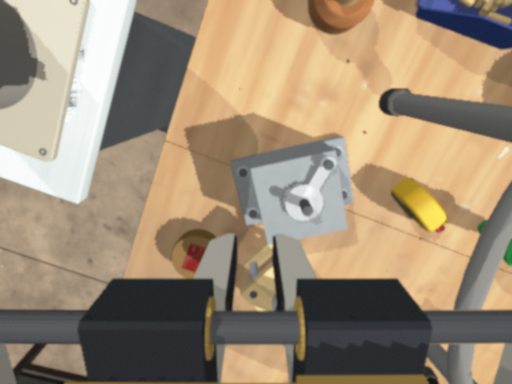

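The wrist view shows the cover disc at about (303,203), the pin at about (307,205) and the pivot at about (330,162). I'll take an enlarged crop to read the corners.

Run:
```python
import cv2
i=cv2.imread('pics/w1.png')[130:245,225:360]
i=cv2.resize(i,None,fx=5,fy=5,interpolation=cv2.INTER_CUBIC)
for k in range(0,135,10): cv2.line(i,(k*5,0),(k*5,6 if k%50 else 14),(0,0,255),1)
for k in range(0,115,10): cv2.line(i,(0,k*5),(6,k*5),(0,0,255),1)
cv2.imwrite('pics/c2.png',i)
```

```text
(no output)
```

View pics/c2.png

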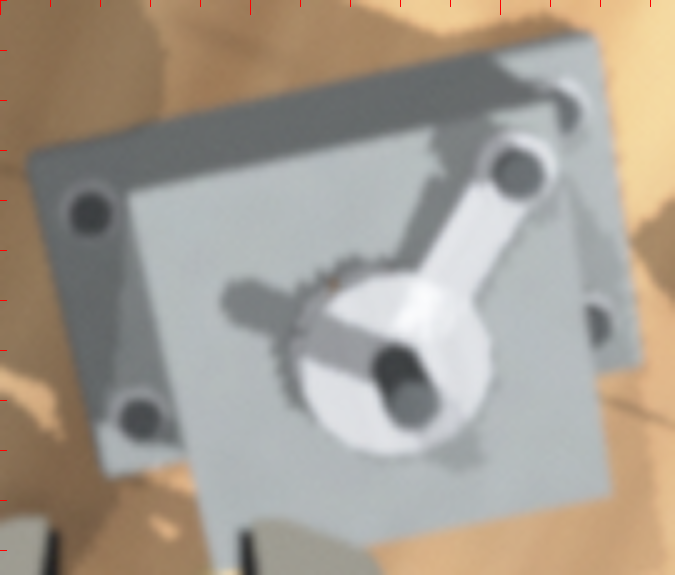

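Run:
```python
from h import *
c=dict(np.load('w1.npz'))
f=lambda u,v:(225+u/5,130+v/5)
K=plane(c,[f(128,192),f(555,100),f(610,493),f(216,582)],.085);print(K.round(4).tolist(),'centre',K.mean(0).round(4))
e=K[1]-K[0];print(np.linalg.norm(e),np.degrees(np.arctan2(e[1],e[0])),[np.linalg.norm(K[i]-K[i-1]).round(4) for i in range(4)])
e2=K[2]-K[3];print(np.degrees(np.arctan2(e2[1],e2[0])));e3=K[0]-K[3];print(np.degrees(np.arctan2(e3[1],e3[0]))-90);e3=K[1]-K[2];print(np.degrees(np.arctan2(e3[1],e3[0]))-90)
print('pin',plane(c,[f(412,402)],.118)[0],'pivot',plane(c,[f(519,172)],.098)[0],'disc',plane(c,[f(395,362)],.09)[0])
```

```text
[[0.3576, -0.0006, 0.085], [0.4373, 0.0528, 0.085], [0.49, -0.0267, 0.085], [0.412, -0.0821, 0.085]] centre [ 0.4242 -0.0141  0.085 ]
0.09588912875689493 33.848501169507266 [np.float64(0.098), np.float64(0.0959), np.float64(0.0954), np.float64(0.0957)]
35.40525441872491
33.69993212738612
33.56718768216554
pin [ 0.4272035  -0.01378159  0.118     ] pivot [0.43296824 0.0368117  0.098     ] disc [ 0.42793674 -0.01409884  0.09      ]
```

Run:
```python
from h import *
w=[(.4275,-.014,.15,6),(.4275,-.014,.099,6)]
for a in (263,278,293,308,323,338,348): w.append((.4335+.051*np.cos(np.radians(a)),.0364+.051*np.sin(np.radians(a)),.099,6))
plan(w,30)
```

```text
now [361.2  -1.6 270.5] axis 21.5 tilt 0.06 q6 -0.52
(0.4275, -0.014, 0.15, 6) 4 rows [-9, 14, 30, 4, 30, -8, 15, 30, 4, 30, -7, 16, 30, 4, 30, -6, 15, 31, 3, 30]
(0.4275, -0.014, 0.099, 6) 2 rows [0, 0, 25, 0, 30, 1, 0, 26, 0, 30]
(np.float64(0.4272846634863375), np.float64(-0.014219853733707419), 0.099, 6) 1 rows [-1, 0, 0, 0, 30]
(np.float64(0.4405978281489633), np.float64(-0.014103671505820085), 0.099, 6) 1 rows [-1, 13, 0, 0, 30]
(np.float64(0.4534272875529529), np.float64(-0.010545747526074463), 0.099, 6) 1 rows [2, 14, 0, 0, 30]
(np.float64(0.4648987352416086), np.float64(-0.003788548433942808), 0.099, 6) 1 rows [5, 12, 0, 0, 30]
(np.float64(0.4742304110124119), np.float64(0.005707433819245541), 0.099, 6) 1 rows [9, 10, 0, 0, 30]
(np.float64(0.4807863765829061), np.float64(0.017295063735788475), 0.099, 6) 1 rows [11, 8, 0, 0, 30]
(np.float64(0.4833855276374241), np.float64(0.02579650376829425), 0.099, 6) 1 rows [8, 3, 0, 0, 30]
```

>>> play_rows(deltas=[-9,14,30,4,32,-8,15,30,4,32,-7,16,30,4,32,-6,15,31,3,32,0,0,0,0,32,0,0,0,0,32])

```text
t: 2.47
tool_pos: [0.4245, -0.0114, 0.1476]
orientation: [-2.083, -2.345, 0.005]
force: [0.4, -0.5, 0.8]
opening: 0.032
gripper_force: 0.0
```

>>> play_rows(deltas=[0,0,17,0,32,0,0,17,0,32,0,0,17,0,32,0,0,0,0,11,0,0,0,0,11,0,0,0,0,11,0,0,0,0,11,0,0,0,0,11], newtons=6)

```text
t: 3.13
tool_pos: [0.4276, -0.0126, 0.1006]
orientation: [2.086, 2.345, 0.002]
force: [-0.3, 0.3, 6.4]
opening: 0.0119
gripper_force: 6.0
```

>>> play_rows(deltas=[0,6,-1,0,11,-1,7,0,0,11,1,7,0,0,11,1,7,0,0,11,2,6,0,0,11,3,6,0,0,11,0,0,0,0,11])

```text
t: 3.72
tool_pos: [0.4663, -0.0012, 0.1]
orientation: [2.088, 2.347, 0.002]
force: [0.9, -0.2, 3.7]
opening: 0.0119
gripper_force: 6.0
```

>>> play_rows(deltas=[4,5,0,0,11,5,5,0,0,11,5,4,0,0,11,6,4,0,0,11,8,3,0,0,11,6,1,0,0,11,0,0,0,0,11])

```text
t: 4.3
tool_pos: [0.483, 0.036, 0.0996]
orientation: [2.087, 2.348, 0.002]
force: [2.7, -0.2, -0.2]
opening: 0.0117
gripper_force: 6.0
```

>>> play_rows(deltas=[0,0,0,0,30,0,0,0,0,30,0,0,0,0,30,0,0,-25,0,30,0,0,-35,0,30,0,0,-35,0,30])

```text
t: 4.8
tool_pos: [0.4808, 0.0343, 0.1942]
orientation: [-2.087, -2.344, 0.004]
force: [1.8, -1.1, 0.3]
opening: 0.0299
gripper_force: 0.0
```

Run:
```python
from h import *
plan([(.42,-.19,.27,6)],66)
```

```text
now [480.8  34.3 194.2] axis 6.7 tilt 0.22 q6 -0.15
(0.42, -0.19, 0.27, 6) 7 rows [-31, -12, -11, 0, 66, -31, -13, -11, 0, 66, -30, -12, -10, 0, 66, -31, -12, -11, 0, 66, -31, -13, -11, 0, 66, -31, -12, -11, 1, 66, -31, -12, -11, 0, 66]
```

>>> play_rows(deltas=[-31,-12,-11,0,66,-31,-13,-11,0,66,-30,-12,-10,0,66,-31,-12,-11,0,66,-31,-13,-11,0,66,-31,-12,-11,1,66,-31,-12,-11,0,66,0,0,0,0,66,0,0,0,0,66])

```text
t: 5.55
tool_pos: [0.4211, -0.1915, 0.271]
orientation: [2.113, 2.324, 0.001]
force: [-0.3, 0.1, -0.2]
opening: 0.0662
gripper_force: 0.0
```

Run:
```python
from h import *
c=cam('wrist'); np.savez('w2.npz',**c); i=c['pixels'].copy()
print(c['eye'])
cv2.imwrite('pics/w2.png',cv2.resize(i,(800,600),interpolation=cv2.INTER_CUBIC))
u=proj(c,[(.471,-.14,.155),(.424,-.014,.085),(.484,.036,.118)]);print(u.round(1))
```

```text
[ 0.41384344 -0.10894127  0.43709117]
[[316.2 138.8]
 [274.   -6.2]
 [354.9 -77.7]]
```

View pics/w2.png

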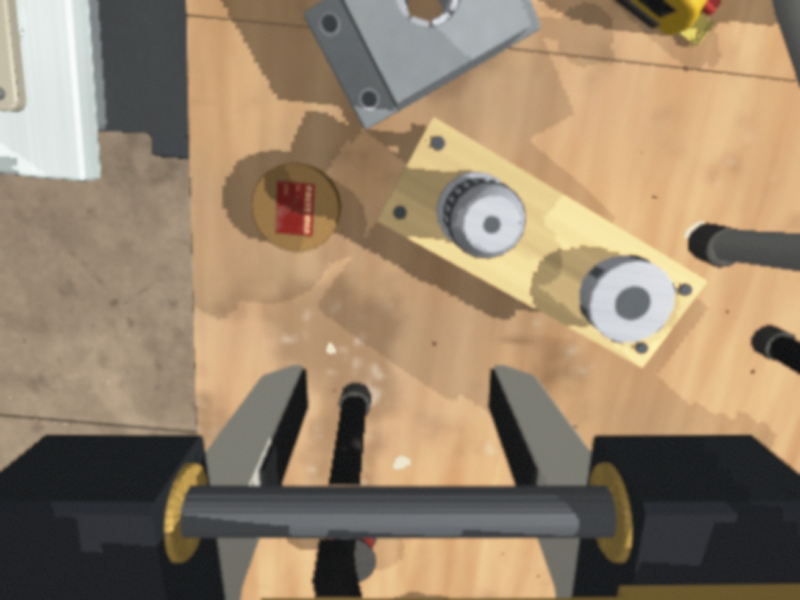

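Chuck nose hole at (314.2,144), nut-holder hole at (404.5,193.9), and the mouth is uncovered at about (275,1).

Run:
```python
from h import *
c=dict(np.load('w2.npz'))
s=.64
print('chuck',plane(c,[(491*s,225*s)],.155),'collar c?', 'nut',plane(c,[(632*s,303*s)],.115),'mouth',plane(c,[(430*s,2*s)],.085),'leg2',plane(c,[(700*s,242*s)],0))
print('rack corners',plane(c,np.array([(433,118),(706,284),(642,368),(377,217)])*s,.085).round(4).tolist())
K=plane(c,np.array([(433,118),(706,284),(642,368),(377,217)])*s,.085);m=K.mean(0);e=K[1]-K[0]+K[2]-K[3];e/=np.linalg.norm(e);print(m,m-.06*e,m+.06*e)
plan([(.471,-.14,.27,66),(.471,-.14,.18,66),(.471,-.14,.107,66)],66)
```

```text
chuck [[ 0.46993733 -0.14462653  0.155     ]] collar c? nut [[ 0.57998864 -0.19232213  0.115     ]] mouth [[ 0.42589502 -0.02029822  0.085     ]] leg2 [[ 0.68633578 -0.16127876  0.        ]]
rack corners [[0.4355, -0.0875, 0.085], [0.6461, -0.1808, 0.085], [0.6152, -0.2504, 0.085], [0.4042, -0.1555, 0.085]]
[ 0.5252568  -0.16854968  0.085     ] [ 0.47046724 -0.14409351  0.085     ] [ 0.58004635 -0.19300585  0.085     ]
now [ 421.2 -190.2  270.4] axis 5.5 tilt 0.04 q6 -0.63
(0.471, -0.14, 0.27, 66) 9 rows [5, 6, 0, -7, 66, 4, 7, 0, -6, 66, 4, 7, 0, -7, 66, 3, 7, 0, -7, 66, 1, 8, 0, -7, 66, 1, 8, 0, -6, 66, 0, 7, 0, -7, 66, -1, 8, 0, -7, 66, -2, 8, 0, -6, 66]
(0.471, -0.14, 0.18, 66) 3 rows [0, 0, 30, 0, 66, 0, 0, 30, 0, 66, 0, 0, 30, 0, 66]
(0.471, -0.14, 0.107, 66) 2 rows [0, 0, 37, 0, 66, 0, 0, 36, 0, 66]
```

Run:
```python
from h import *
plan([(.4702,-.1443,.22,66),(.4702,-.1443,.107,66)],66)
```

```text
now [ 421.2 -190.2  270.4] axis 5.5 tilt 0.04 q6 -0.63
(0.4702, -0.1443, 0.22, 66) 9 rows [5, 6, 6, -7, 66, 3, 6, 5, -6, 66, 3, 7, 6, -7, 66, 3, 7, 5, -7, 66, 1, 8, 6, -7, 66, 1, 7, 6, -6, 66, -1, 7, 5, -7, 66, -1, 8, 6, -7, 66, -2, 7, 5, -6, 66]
(0.4702, -0.1443, 0.107, 66) 3 rows [0, 0, 38, 0, 66, 0, 0, 38, 0, 66, 0, 0, 37, 0, 66]
```

>>> play_rows(deltas=[5,6,6,-7,66,3,6,5,-6,66,3,7,6,-7,66,3,7,5,-7,66,1,8,6,-7,66,1,7,6,-6,66,-1,7,5,-7,66,-1,8,6,-7,66,-2,7,5,-6,66,0,0,0,0,66])

```text
t: 6.43
tool_pos: [0.4702, -0.141, 0.2184]
orientation: [-0.649, -3.071, -0.002]
force: [0.4, -0.3, -1.1]
opening: 0.0661
gripper_force: 0.0
```

Run:
```python
from h import *
plan([(.4702,-.1443,.107,66)],66)
```

```text
now [ 470.2 -141.   218.4] axis 66.1 tilt 0.2 q6 -1.55
(0.4702, -0.1443, 0.107, 66) 3 rows [0, -1, 37, 0, 66, -1, -1, 37, 0, 66, 0, -1, 37, 0, 66]
```

>>> play_rows(deltas=[0,-1,30,0,66,-1,0,30,0,66,0,0,30,0,66,0,0,20,0,66,0,0,0,0,66,0,0,0,0,40,0,0,0,0,40,0,0,0,0,40,0,0,0,0,40,0,0,0,0,40], newtons=25)

```text
t: 7.27
tool_pos: [0.4723, -0.1455, 0.1128]
orientation: [0.662, 3.068, -0.001]
force: [-0.0, 0.7, 7.9]
opening: 0.0458
gripper_force: 25.0
```

Run:
```python
from h import *
s=robot.read_state();print(s['force'],s['tool_pos'])
p=s['tool_pos'];plan([(p[0],p[1],.225,66),(.4238,-.0138,.225,66)],40,step=30)
```

```text
[-0.04685224  0.6559425   7.93751651] [ 0.47231168 -0.14553821  0.1128173 ]
now [ 472.3 -145.5  112.8] axis 65.7 tilt 0.2 q6 -1.55
(np.float64(0.4723116815278639), np.float64(-0.14553821114543108), 0.225, 66) 4 rows [0, 0, -28, 0, 40, 0, 0, -28, 0, 40, 0, 0, -28, 0, 40, 0, 0, -28, 0, 40]
(0.4238, -0.0138, 0.225, 66) 5 rows [20, 20, 0, 0, 40, 19, 20, 0, 0, 40, 20, 20, 0, 0, 40, 20, 20, 0, 0, 40, 19, 20, 0, 0, 40]
```

>>> play_rows(deltas=[0,0,-15,0,40,0,0,-28,0,40,0,0,-28,0,40,0,0,-28,0,40,0,0,-15,0,40,0,0,0,0,40])

```text
t: 7.77
tool_pos: [0.4729, -0.1461, 0.2292]
orientation: [0.661, 3.064, -0.002]
force: [0.2, -0.7, -4.3]
opening: 0.0458
gripper_force: 25.0
```

>>> play_rows(deltas=[20,20,0,0,40,19,20,0,0,40,20,20,0,0,40,20,20,0,0,40,19,20,0,0,40,0,0,0,0,40,0,0,0,0,40,0,0,0,0,40])

```text
t: 8.43
tool_pos: [0.4224, -0.0138, 0.2235]
orientation: [-0.661, -3.07, 0.001]
force: [0.2, -0.1, -5.0]
opening: 0.0455
gripper_force: 25.0
```

Run:
```python
from h import *
s=robot.read_state();print(s['force'],s['opening'])
plan([(.4238,-.0138,.145,66)],40,step=20)
a,b=cam('wrist'),cam('scene')
np.savez('w3.npz',**a);np.savez('s3.npz',**b)
i=a['pixels'];j=cv2.resize(b['pixels'][170:290,200:320],(384,384),interpolation=cv2.INTER_CUBIC)
o=np.hstack([i[:, 56:456],j]);cv2.imwrite('pics/c3.png',o);print(o.shape)
```

```text
[ 0.18859784 -0.09486982 -5.03983839] 0.045520805271963435
now [422.4 -13.8 223.5] axis 65.7 tilt 0.07 q6 -1.3
(0.4238, -0.0138, 0.145, 66) 4 rows [0, 0, 20, 0, 40, -1, 0, 19, 0, 40, 0, 0, 20, 0, 40, 0, 1, 20, 0, 40]
(384, 784, 3)
```

View pics/c3.png

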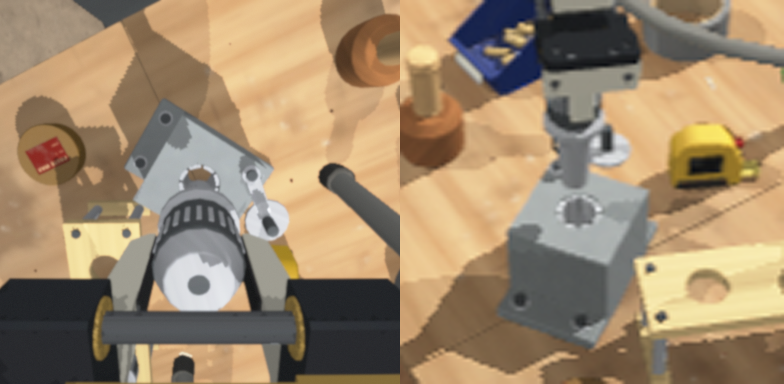

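The chuck hangs upright between the pads. The mouth is at scene (255.6,236), the shank tip at about (255.3,227), and the nose hole at wrist (255,284).

Run:
```python
from h import *
a=dict(np.load('w3.npz'));b=dict(np.load('s3.npz'))
print('nose',plane(a,[(255,284)],.2655),'mouth scene',plane(b,[(255.6,235.9)],.085))
print('proj tip/mouth scene',proj(b,[(.4238,-.0138,.085),(.4224,-.0138,.1255)]))
# scene-view bias check: hole in rack where chuck was, nut holder
print('mouth in wrist pred',proj(a,[(.4238,-.0138,.085)]))
```

```text
nose [[ 0.42010317 -0.01229814  0.2655    ]] mouth scene [[ 0.42091169 -0.01548313  0.085     ]]
proj tip/mouth scene [[256.14783763 235.1191073 ]
 [255.6045193  225.56199814]]
mouth in wrist pred [[254.80986645 184.51624257]]
```

>>> play_rows(deltas=[-3,0,15,0,40,0,0,20,0,40,0,0,20,0,40,0,0,15,0,40,0,0,10,0,40,0,0,5,0,40,0,0,0,0,40,0,0,0,0,40])

```text
t: 9.2
tool_pos: [0.4258, -0.0153, 0.1401]
orientation: [0.663, 3.071, -0.0]
force: [0.6, 1.0, -4.3]
opening: 0.0459
gripper_force: 25.0
```

>>> play_rows(deltas=[0,0,3,0,40,0,0,3,0,40,0,0,2,0,40,0,0,0,0,40,0,0,0,0,40])

```text
t: 9.62
tool_pos: [0.4255, -0.0149, 0.1317]
orientation: [0.662, 3.071, -0.0]
force: [-0.7, 1.6, -4.4]
opening: 0.0456
gripper_force: 25.0
```

>>> play_rows(deltas=[0,0,2,0,40,0,0,2,0,40,0,0,0,0,40,0,0,0,0,40,0,0,0,0,40])

```text
t: 10.03
tool_pos: [0.4255, -0.0149, 0.1276]
orientation: [0.662, 3.071, -0.0]
force: [-0.6, -1.1, -4.4]
opening: 0.0457
gripper_force: 25.0
```

>>> play_rows(deltas=[0,0,2,0,40,0,0,0,0,40,0,0,0,0,40])

```text
t: 10.28
tool_pos: [0.4255, -0.015, 0.1255]
orientation: [0.662, 3.071, -0.0]
force: [0.6, -1.0, -5.3]
opening: 0.0456
gripper_force: 25.0
```

>>> play_rows(deltas=[0,0,0,0,54,0,0,0,0,60,0,0,0,0,66,0,0,0,0,70,0,0,0,0,70,0,0,0,0,70])

```text
t: 10.78
tool_pos: [0.4257, -0.0149, 0.1258]
orientation: [0.662, 3.071, 0.0]
force: [1.0, -0.3, -0.3]
opening: 0.0697
gripper_force: 0.0
```

>>> play_rows(deltas=[0,0,-15,0,70,0,0,-30,0,70,0,0,-38,0,70,0,0,-38,0,70,0,0,-20,0,70,0,0,0,0,70])

```text
t: 11.28
tool_pos: [0.428, -0.0153, 0.2727]
orientation: [0.66, 3.062, 0.001]
force: [0.5, 0.3, 0.8]
opening: 0.0699
gripper_force: 0.0
```

Run:
```python
from h import *
plan([(.35,.13,.27,66)],70)
a,b=cam('wrist'),cam('scene')
np.savez('w4.npz',**a);np.savez('s4.npz',**b)
i=a['pixels'];j=cv2.resize(b['pixels'][170:290,200:320],(384,384),interpolation=cv2.INTER_CUBIC)
o=np.hstack([i[:, 56:456],j]);cv2.imwrite('pics/c4.png',o)
```

```text
now [428.  -15.3 272.7] axis 65.7 tilt 0.53 q6 -1.3
(0.35, 0.13, 0.27, 66) 5 rows [26, 20, 1, 0, 70, 26, 20, 0, 0, 70, 27, 20, 1, 0, 70, 26, 20, 0, 0, 70, 26, 20, 1, 0, 70]
```

View pics/c4.png

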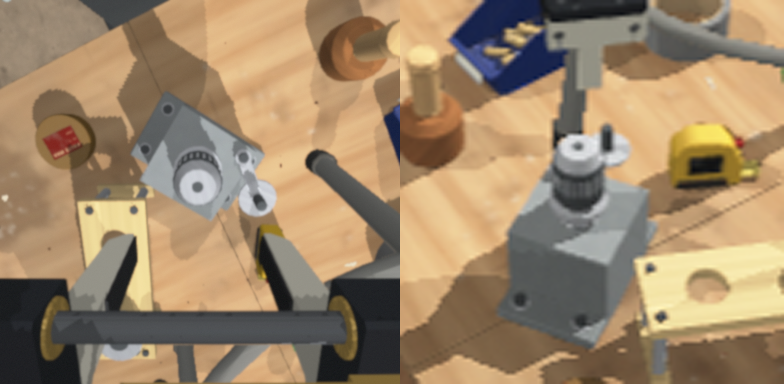

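Run:
```python
from h import *
a=dict(np.load('w4.npz'));b=dict(np.load('s4.npz'))
print('nose wrist',plane(a,[(254,187)],.167),'scene',plane(b,[(255.6,215.6)],.167))
print('cover disc',plane(a,[(256+56,198)],.09))
plan([(.40,.165,.27,66)],50)
```

```text
nose wrist [[ 0.42405976 -0.013278    0.167     ]] scene [[ 0.42168275 -0.01562021  0.167     ]]
cover disc [[0.48381117 0.03226955 0.09      ]]
now [426.1 -15.  267.4] axis 65.7 tilt 0.12 q6 -1.3
(0.4, 0.165, 0.27, 66) 5 rows [20, 31, -1, 0, 50, 19, 30, 0, 0, 50, 20, 31, -1, 0, 50, 19, 31, 0, 0, 50, 20, 30, -1, 0, 50]
```

>>> play_rows(deltas=[20,31,-1,0,50,19,30,0,0,50,20,31,-1,0,50,19,31,0,0,50,20,30,-1,0,50,0,0,0,0,50,0,0,0,0,50])

```text
t: 11.97
tool_pos: [0.3978, 0.1662, 0.2676]
orientation: [-0.654, -3.07, 0.003]
force: [0.8, -0.3, 0.5]
opening: 0.0503
gripper_force: 0.0
```

Run:
```python
from h import *
a=cam('wrist');np.savez('w5.npz',**a);cv2.imwrite('pics/w5.png',a['pixels'])
print(proj(a,[(.385,.2,.125),(.385,.2,0)]))
```

```text
[[280.92208919 156.94087447]
 [273.69776706 140.01004933]]
```

View pics/w5.png

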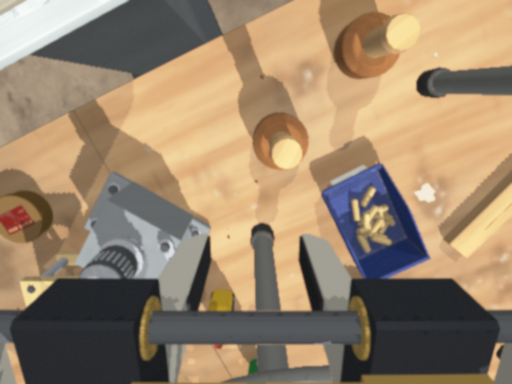

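Mallet knob at (288,153); the other mallet is up at (400,33) and the leg foot at (262,230).

Run:
```python
from h import *
a=dict(np.load('w5.npz'));i=a['pixels'];h=cv2.cvtColor(i,cv2.COLOR_BGR2HSV)[125:180,240:325].astype(int)
print(plane(a,[(288,153)],.125))
m=((h[...,0]<25)&(h[...,2]>200)&(h[...,1]>60)).astype(np.uint8)
r=i[125:180,240:325].astype(int); 
b=((r[...,2]-r[...,0]>75)&(r[...,2]<190)&(r[...,1]<125)).astype(np.uint8)
cs,_=cv2.findContours(b,0,1);k=max(cs,key=cv2.contourArea);c,rad=cv2.minEnclosingCircle(k);c=np.array(c)+(240,125);print('head',c,rad,plane(a,[c],.035))
p=plane(a,[(288,153)],.125)[0];plan([(p[0],p[1],.19,66),(p[0],p[1],.066,66)],50)
```

```text
[[0.38424267 0.20770779 0.125     ]]
head [280. 141.] 27.45915985107422 [[0.38428615 0.20660933 0.035     ]]
now [398.3 165.  267.8] axis 65.8 tilt 0.18 q6 -0.87
(np.float64(0.3842426727758763), np.float64(0.20770779443206203), 0.19, 66) 3 rows [10, 11, 26, 0, 50, 10, 11, 26, 0, 50, 10, 11, 26, 0, 50]
(np.float64(0.3842426727758763), np.float64(0.20770779443206203), 0.066, 66) 4 rows [0, 0, 31, 0, 50, 0, 0, 31, 0, 50, 0, 0, 31, 0, 50, 0, 0, 31, 0, 50]
```

>>> play_rows(deltas=[10,11,26,0,50,10,11,26,0,50,10,11,26,0,50,0,0,0,0,50,0,0,0,0,50])

```text
t: 12.43
tool_pos: [0.3843, 0.2057, 0.1897]
orientation: [-0.662, -3.067, 0.005]
force: [0.0, -0.1, 0.6]
opening: 0.05
gripper_force: 0.0
```

>>> play_rows(deltas=[0,0,30,0,50,0,0,30,0,50,0,0,30,0,50,0,0,20,0,50,0,0,13,0,50,0,0,0,0,50])

```text
t: 12.93
tool_pos: [0.3849, 0.2053, 0.0671]
orientation: [-0.664, -3.068, 0.004]
force: [0.1, 0.8, -0.8]
opening: 0.0501
gripper_force: 0.0
```

>>> play_rows(deltas=[0,0,0,0,24,0,0,0,0,24,0,0,0,0,24,0,0,0,0,24,0,0,0,0,24], newtons=40)

```text
t: 13.35
tool_pos: [0.387, 0.2076, 0.0706]
orientation: [0.661, 3.068, 0.002]
force: [-1.3, -1.9, 6.3]
opening: 0.0314
gripper_force: 40.0
```

Run:
```python
from h import *
s=robot.read_state();p=s['tool_pos']
plan([(p[0],p[1],.275,66),(.4238,-.0138,.275,66)],24,step=30)
```

```text
now [387.  207.6  70.6] axis 65.7 tilt 0.19 q6 -0.77
(np.float64(0.387038700602238), np.float64(0.2075569624881254), 0.275, 66) 7 rows [0, 0, -29, 0, 24, 0, 0, -29, 0, 24, 0, 0, -30, 0, 24, 0, 0, -29, 0, 24, 0, 0, -29, 0, 24, 0, 0, -29, 0, 24, 0, 0, -29, 0, 24]
(0.4238, -0.0138, 0.275, 66) 8 rows [-16, -23, 0, 0, 24, -15, -24, 0, 0, 24, -16, -23, 0, 0, 24, -15, -23, 0, 0, 24, -16, -24, 0, 0, 24, -16, -23, 0, 0, 24, -15, -23, 0, 0, 24, -16, -24, 0, 0, 24]
```

>>> play_rows(deltas=[0,0,-15,0,24,0,0,-30,0,24,0,0,-32,0,24,0,0,-32,0,24,0,0,-32,0,24,0,0,-32,0,24,0,0,-31,0,24,0,0,0,0,24])

```text
t: 14.02
tool_pos: [0.388, 0.2084, 0.2804]
orientation: [0.659, 3.062, 0.01]
force: [0.9, -0.0, -0.7]
opening: 0.0311
gripper_force: 40.0
```

>>> play_rows(deltas=[-16,-23,0,0,24,-15,-24,0,0,24,-16,-23,0,0,24,-15,-23,0,0,24,-16,-24,0,0,24,-16,-23,0,0,24,-15,-23,0,0,24,-16,-24,0,0,24,0,0,0,0,24,0,0,0,0,24])

```text
t: 14.85
tool_pos: [0.4221, -0.0157, 0.2721]
orientation: [-0.666, -3.069, 0.0]
force: [-1.5, 0.3, -3.2]
opening: 0.031
gripper_force: 40.0
```

Run:
```python
from h import *
s=robot.read_state();print(s['force'],s['opening']);plan([(.4238,-.0138,.245,66)],24)
a,b=cam('wrist'),cam('scene')
i=a['pixels'];j=cv2.resize(b['pixels'][150:270,200:320],(384,384),interpolation=cv2.INTER_CUBIC)
cv2.imwrite('pics/c6.png',np.hstack([i[:, 56:456],j]))
```

```text
[-1.48682351  0.30352863 -3.20511001] 0.03101928527352612
now [422.1 -15.7 272.1] axis 65.5 tilt 0.05 q6 -1.3
(0.4238, -0.0138, 0.245, 66) 1 rows [-1, 2, 27, 0, 24]
```

View pics/c6.png

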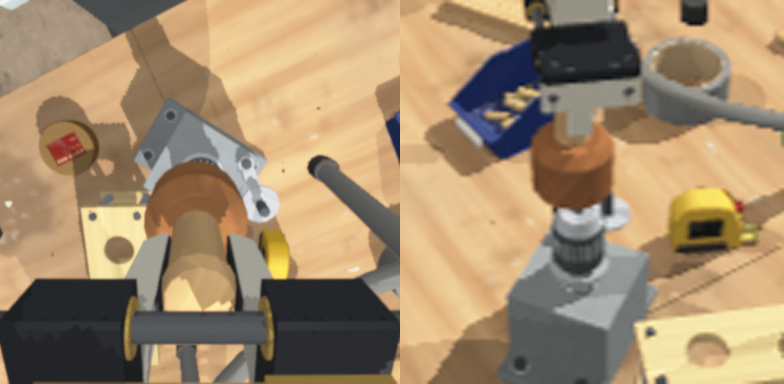

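The mallet hangs upright above the chuck. I'll press down step by step, reading the force as I go.

>>> play_rows(deltas=[-1,2,10,0,24,0,0,10,0,24,0,0,6,0,24,0,0,3,0,24,0,0,2,0,24,0,0,2,0,24,0,0,0,0,24])

```text
t: 15.53
tool_pos: [0.424, -0.0131, 0.2393]
orientation: [-0.661, -3.071, 0.0]
force: [-0.4, -0.1, -2.3]
opening: 0.0313
gripper_force: 40.0
```

>>> play_rows(deltas=[0,0,2,0,24,0,0,2,0,24,0,0,2,0,24,0,0,0,0,24,0,0,0,0,24])

```text
t: 15.95
tool_pos: [0.4248, -0.0133, 0.2347]
orientation: [0.662, 3.069, 0.0]
force: [-0.1, -0.2, 3.8]
opening: 0.0314
gripper_force: 40.0
```

>>> play_rows(deltas=[0,0,2,0,24,0,0,2,0,24,0,0,2,0,24,0,0,0,0,24,0,0,0,0,24])

```text
t: 16.37
tool_pos: [0.4249, -0.0133, 0.2288]
orientation: [0.661, 3.069, 0.0]
force: [0.1, -0.9, 5.1]
opening: 0.0313
gripper_force: 40.0
```

>>> play_rows(deltas=[0,0,2,0,24,0,0,2,0,24,0,0,2,0,24,0,0,0,0,24,0,0,0,0,24])

```text
t: 16.78
tool_pos: [0.4262, -0.0138, 0.2253]
orientation: [0.661, 3.064, -0.0]
force: [-1.6, -0.7, 17.5]
opening: 0.0312
gripper_force: 40.0
```

>>> play_rows(deltas=[0,0,2,0,24,0,0,2,0,24,0,0,2,0,24,0,0,0,0,24,0,0,0,0,24])

```text
t: 17.2
tool_pos: [0.4295, -0.0146, 0.2249]
orientation: [0.659, 3.054, -0.0]
force: [-3.5, -1.7, 44.6]
opening: 0.0317
gripper_force: 40.0
```

>>> play_rows(deltas=[0,0,-8,0,24,0,0,-15,0,24,0,0,-20,0,24,0,0,-15,0,24,0,0,0,0,24,0,0,0,0,24])

```text
t: 17.7
tool_pos: [0.4243, -0.0132, 0.2735]
orientation: [0.662, 3.071, 0.0]
force: [-0.1, -0.1, -3.3]
opening: 0.0314
gripper_force: 40.0
```

Run:
```python
from h import *
s=robot.read_state();print(s['force'],s['opening'])
plan([(.387,.2076,.28,66),(.387,.2076,.085,66)],24,step=30)
```

```text
[-0.06370003 -0.08227222 -3.34075511] 0.03139451392517541
now [424.3 -13.2 273.5] axis 65.7 tilt 0.03 q6 -1.3
(0.387, 0.2076, 0.28, 66) 8 rows [16, 23, -1, 0, 24, 15, 23, -1, 0, 24, 16, 24, 0, 0, 24, 15, 23, -1, 0, 24, 16, 23, -1, 0, 24, 16, 23, -1, 0, 24, 15, 24, -1, 0, 24, 16, 23, 0, 0, 24]
(0.387, 0.2076, 0.085, 66) 7 rows [0, 0, 28, 0, 24, 0, 0, 28, 0, 24, 0, 0, 27, 0, 24, 0, 0, 28, 0, 24, 0, 0, 28, 0, 24, 0, 0, 28, 0, 24, 0, 0, 28, 0, 24]
```

>>> play_rows(deltas=[16,23,-1,0,24,15,23,-1,0,24,16,24,0,0,24,15,23,-1,0,24,16,23,-1,0,24,16,23,-1,0,24,15,24,-1,0,24,16,23,0,0,24,0,0,0,0,24,0,0,0,0,24])

```text
t: 18.53
tool_pos: [0.3856, 0.2086, 0.2775]
orientation: [-0.657, -3.069, 0.003]
force: [0.7, -0.9, -3.2]
opening: 0.0316
gripper_force: 40.0
```

Run:
```python
from h import *
b0=dict(np.load('s4.npz'));b=cam('scene')
f=4;up=lambda i:cv2.resize(i,None,fx=f,fy=f,interpolation=cv2.INTER_CUBIC)
# template: head 246..266 x 210..232
t=up(b0['pixels'][209:230,246:266]);r=cv2.matchTemplate(up(b['pixels'][199:245,236:276]),t,cv2.TM_CCOEFF_NORMED)
_,v,_,l=cv2.minMaxLoc(r);print(v,(l[0]/f-10,l[1]/f-10))
q=lambda z:proj(b,[(.4238,-.0138,z)])[0]
print([ (d,(q(.167-d)-q(.167)).round(2)) for d in (.008,.010,.012,.014)])
plan([(.387,.2076,.085,66)],24,step=30)
```

```text
0.8655399680137634 (0.0, 2.75)
[(0.008, array([0.02, 2.06])), (0.01, array([0.03, 2.57])), (0.012, array([0.04, 3.08])), (0.014, array([0.04, 3.59]))]
now [386.  207.7 277.7] axis 65.8 tilt 0.17 q6 -0.77
(0.387, 0.2076, 0.085, 66) 7 rows [0, 0, 28, 0, 24, 0, 0, 27, 0, 24, 0, 0, 28, 0, 24, -1, 0, 27, 0, 24, 0, 0, 28, 0, 24, 0, 0, 27, 0, 24, 0, 0, 28, 0, 24]
```

>>> play_rows(deltas=[0,0,28,0,24,0,0,30,0,24,0,0,30,0,24,0,0,30,0,24,0,0,30,0,24,0,0,25,0,24,0,0,17,0,24,0,0,10,0,24,0,0,0,0,24,0,0,0,0,24])

```text
t: 19.42
tool_pos: [0.3868, 0.2071, 0.0796]
orientation: [-0.663, -3.07, 0.001]
force: [-0.4, 0.2, -2.9]
opening: 0.031
gripper_force: 40.0
```

>>> play_rows(deltas=[0,0,2,0,24,0,0,2,0,24,0,0,0,0,24,0,0,0,0,24])

```text
t: 19.75
tool_pos: [0.3873, 0.208, 0.0764]
orientation: [0.661, 3.07, 0.001]
force: [-0.7, -0.1, -3.4]
opening: 0.031
gripper_force: 40.0
```

>>> play_rows(deltas=[0,0,2,0,24,0,0,2,0,24,0,0,1,0,24,0,0,0,0,24,0,0,0,0,24])

```text
t: 20.17
tool_pos: [0.387, 0.2079, 0.071]
orientation: [0.662, 3.071, 0.0]
force: [-1.5, 0.1, 1.4]
opening: 0.031
gripper_force: 40.0
```

>>> play_rows(deltas=[0,0,0,0,36,0,0,0,0,44,0,0,0,0,52,0,0,0,0,54,0,0,0,0,54])

```text
t: 20.58
tool_pos: [0.3869, 0.2078, 0.0707]
orientation: [0.662, 3.071, 0.0]
force: [0.3, 0.1, 0.4]
opening: 0.0532
gripper_force: 0.0
```

>>> play_rows(deltas=[0,0,-15,0,54,0,0,-20,0,54,0,0,-25,0,54,0,0,-30,0,54,0,0,-30,0,54,0,0,-30,0,54,0,0,-20,0,54,0,0,0,0,54,0,0,0,0,54])

```text
t: 21.33
tool_pos: [0.3877, 0.2082, 0.242]
orientation: [0.661, 3.069, 0.003]
force: [-0.1, 0.0, -0.8]
opening: 0.0536
gripper_force: 0.0
```

Run:
```python
from h import *
b0=dict(np.load('s4.npz'));b=cam('scene')
f=4;up=lambda i:cv2.resize(i,None,fx=f,fy=f,interpolation=cv2.INTER_CUBIC)
def sh(x0,x1,y0,y1,m=8):
    t=up(b0['pixels'][y0:y1,x0:x1]);r=cv2.matchTemplate(up(b['pixels'][y0-m:y1+m,x0-m:x1+m]),t,cv2.TM_CCOEFF_NORMED)
    _,v,_,l=cv2.minMaxLoc(r);return round(v,3),(l[0]/f-m,l[1]/f-m)
print('nose',sh(246,266,209,222),'mallet',sh(196,221,182,222),'stand',sh(235,280,245,270))
print(robot.read_state()['force'],robot.read_state()['tool_pos'])
print('mallet px shift for 3mm x:',proj(b,[(.387,.207,.06)])-proj(b,[(.384,.207,.06)]))
```

```text
nose (0.817, (0.0, 2.75)) mallet (0.988, (-0.5, 0.0)) stand (0.979, (0.0, 0.0))
[-0.28814882 -0.9316776  -0.56429002] [0.3868626  0.20783385 0.24038033]
mallet px shift for 3mm x: [[ 0.84171876 -0.35137083]]
```

```bash
python3 -c "
from plant import robot
print(robot.close_job())"
```

```text
the job is handed in; nothing more can be done
None
```

The job is handed in at about 21 s. The cover is swung clear at about 1.75 rad, the mallet drove the chuck to a hard stop (about 45 N, nose at about 154 mm against 155 mm when flush), and the mallet is back upright on the bench; `close_job()` gave no verdict.

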